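# Dump the seized bottles through the drop-bottom box

## Task

Slide the blue tray squarely under the drop-bottom box, home against the grey post, then press the red plunger down through its whole stroke, feeling for its stop without ramming it, so that the floor drops open and all three bottles fall into the tray. Let go of everything, leave the tray where it stands and do not disturb the other things on the table.

Things in the scene. Friction and masses are not known exactly. Their poses are not given: they have to be found in the camera images.
- stand: Fixed drop-bottom box on four dark steel legs. Origin: on the table under the middle of the box; z up, x away from the robot at yaw 0. Legs 22 mm square, centred at x +-125, y +-100 mm; 22 mm rails between them at height 205 to 225 mm. A chute plate closes the robot (-x) side at x = -116 mm, from height 77 mm up.
- box_rim (a point): Centre of the open top of the box, 287 mm above the table; axes as the stand's. The box is aluminium with a clear wall on its +x side, 166 (x) x 172 (y) mm outside, its floor at height 200 mm. Three bottles lie in it, below its rim.
- opening (a point): On the table, in the middle of the way in under the box, between the two legs on the stand's -y side (stand frame: y -100 mm). The way in is 228 mm wide between the legs and 205 mm high. Axes as the stand's; the tray goes in along +y.
- tray_stop (a point): Point 30 mm above the table on the -y face of the grey post (stand frame: x 0, y +132 mm), the end stop for the tray. The post, with a yellow band near its top, is 70 (x) x 60 (y) mm, 255 mm tall, centred at y +162 mm, and carries the red plunger. Axes as the stand's.
- plunger_top (a point): Centre of the top face of the red mushroom-headed push plunger above the grey post, 335 mm above the table when up (head 52 mm diameter, flat top 44 mm, 20 mm thick). It is pushed straight down and springs up when let go. Where its catch and its stop lie cannot be seen and differs every time: they must be felt. More than 60 N bends it.
- plunger (a joint): Travel of the plunger, m, 0 when up. Its spring resists with 3 to 6 N; after 12 to 34 mm of free play (hidden, different every time) it meets the catch, where the force steps up to 12 to 16 N in all. 4 to 5 mm further the floor is released and the force falls to about 10 N; 6 mm after the catch the plunger is solid at its stop, at 18 to 40 mm.
- floor_flap (a joint): Yellow hinged floor of the box, rad: 0 closed (level, held by the catch), growing as it swings down, to 1.3 when hanging open. Hinged along the box's +x side, it drops by its own weight when released and stays open, its edge hanging over the tray's inside, 57 mm above the table at the lowest.
- tray: Loose empty blue open tray, 190 (x) x 260 (y) x 60 mm tall, walls and floor 4 mm, 0.6 kg. Origin: centre of its underside. It starts on the table on the -y side of the stand, somewhat turned. Home under the box, its +y end meets the grey post: its origin is then at x 0, y +2 mm in the stand's frame, axes parallel to the stand's.
- tray_handle (a point): Centre of the bar of the tray's loop handle, at its -y end (tray frame: x 0, y -215, z 55 mm); axes as the tray's. Bar 112 mm long (x), 14 mm thick (y), 30 mm tall; 78 mm of free space between it and the tray's end wall. With the tray home, the box above is 127 mm and the legs and rail 102 mm away in y.
- bottle_a_mid (a point): Middle of a loose seized flat bottle (white, blue cap), 115 mm long with its cap, 44 mm wide, 34 mm thick, about 0.15 kg. It starts lying in the box on the yellow floor; y along its length towards the cap, z through its thickness.
- bottle_b_mid (a point): Middle of a loose seized flat bottle (orange, white cap), 115 mm long with its cap, 44 mm wide, 34 mm thick, about 0.15 kg. It starts lying in the box on the yellow floor; y along its length towards the cap, z through its thickness.
- bottle_c_mid (a point): Middle of a loose seized flat bottle (green, yellow cap), 115 mm long with its cap, 44 mm wide, 34 mm thick, about 0.15 kg. It starts lying in the box on the yellow floor; y along its length towards the cap, z through its thickness.
- spray_can: Bystander, loose: plain red spray can, 52 mm diameter, 170 mm tall. Origin: centre of its underside.
- shampoo: Bystander, loose: yellow shampoo bottle, white cap, 66 mm diameter, 190 mm tall. Origin: centre of its underside.
- cream_jar: Bystander, loose: white jar, blue lid, 80 mm diameter, 60 mm tall. Origin: centre of its underside.
- tape_roll: Bystander, loose: amber roll of packing tape lying flat, 100 mm diameter, 48 mm tall. Origin: centre of its underside.
- small_carton: Bystander, loose: closed brown carton, 90 x 120 x 70 mm. Origin: centre of its underside.
- pump_bottle: Bystander, loose: green bottle, white cap, 60 mm diameter, 150 mm tall. Origin: centre of its underside.
Not all that is in view belongs to the job. Of the things like the part that bears bottle_c_mid, leave any that is black; of the rest the smaller one is meant.

How it is judged:
By the outcome, as a careful person would: the job done as asked, in the order asked, and still so for the second after the job is handed in, with the robot touching nothing.
It also fails if it takes over 64 s, if anything falls off the work surface, if the arm or the gripper's body presses on something with over 40 N, if the wrist force passes 120 N, or if a joint passes its speed limit or range.

## Robot

A 7-joint arm with a two-finger parallel gripper is mounted at the origin on the work surface. World frame = base frame: x ahead of the robot, y to its left, z up, the work surface at z = 0. Lengths are in m, angles in rad, forces in N, time in s.
With the tool pointing down it reaches from about 0.425 to 0.875 m from the base axis. Payload 8.4 kg.
Tool frame: the origin (TCP) lies between the finger pads; the fingertips stand 25 mm ahead of it and the grasp point (between the pads) lies 6 mm ahead of it; z points along the fingers, y is the direction in which the jaws open and shut (so a half turn about z gives the same grasp; the last joint's range is limited). The gripper opens to 85 mm and grips with 20 to 120 N. Pads are 22 mm wide; open, the fingers measure 114 mm over their backs; the gripper's body (76 mm by 85 mm) begins 54 mm behind the grasp point. The pads swing forward as they close: fully open they stand 13 mm farther back than shut.
Start: joints at [-1.252, 0.333, 0.04, 1.465, -0.013, 1.343, -0.059], TCP at [0.264, 0.594, 0.256] pointing down, gripper open.
Joint ranges: [-2.58, 2.58], [-0.38, 2.09], [-1.3, 1.39], [0.25, 2.4], [-1.5, 4.64], [0.08, 2.09], [-2.65, 2.65]. Speed limits (rad/s): [2.22, 2.22, 2.79, 2.79, 3.14, 3.14, 3.14].

## Interface

Orientations are given as a 3x3 rotation matrix whose columns are the frame's x, y, z axes.
In Python, from station import ctrl gives the robot as it stands.
- The arm moves only by the tool jog_arm, never from a script. Its argument "series" is a list of rows, each a list of 7 numbers: the shift along the world's x, y, z in mm, then the turn, a rotation vector about the world's x, y, z in rad, then the closure, from 0 (fully open) to 1 (shut). A call has 1 to 20 rows; each row shifts and turns the commanded pose from where the row before left it; what a row does not reach is not made up. A row lasts 1/12 s, in which the tool goes at most 41.7 mm and 7.16 degrees, less where a joint would pass 70% of its speed; a pose out of reach is approached as far as the arm can. A call with a gripper value outside its range is refused whole. The fingers move at their own pace and stop on an object; "force" is the grip in N (left out, the last holds). Time passes only in rows, so rows that do not move let the fingers close. It gives the time, the measured TCP pose, the force and the opening at its end, in the units of the state.
- ctrl.observe(): the state, without advancing time (a new reading comes with each control period).
- ctrl.capture(name): name is "scene" or "side" or "wrist"; returns a dict with "pixels" (420x560x3 uint8, blue, green, red), "range_z" (420x560 float32, m along the optical axis (not along the pixel's ray), 0 where there is no reading), "fx", "fy", "cx", "cy" (pixels), "k1" (the pictures are not rectified: a ray, as slopes to the right and down, at radius r is drawn at 1 + k1 r^2 times it, then the intrinsics apply), "cam_to_world" (4x4, takes a point from camera to world coordinates). Camera axes: x right, y up, looking along -z (the intrinsics and any distortion apply to the point x, -y, -z); pixel columns grow to the right and rows downward; lengths in m; the calibration is good to about 2 mm. A picture is of the moment at which its call begins.
- ctrl.hand_in(): hands the job in, once; it reports no verdict.
The state is a dict: "time": time; "joint_pos": joint angles; "joint_velocities": joint speeds; "tau": joint torques, N m; "position": TCP position; "ee_rot": TCP orientation; "contact_force": force on the tool from outside, world axes, zero at the start; "torque": the same for the moment, N m; "finger_gap": opening from 0.0 (shut) to 1.0 (fully open).
Only numpy, scipy, OpenCV 4.12 (cv2) and the standard library are available. Lean on these libraries where they do the work, as an engineer would, in place of code of your own. Each camera call takes 0.05 s, during which the arm holds its last target.

## Working session

There is one attempt and no reset: what is moved stays moved. The work goes in short steps, Python scripts to look and compute and a tool call to move; the robot and the scene stay as the last step left them, time stands still between calls to the robot, and variables do not carry over. Pictures are saved under pics/ and viewed, and the job is handed in when it is done.

Besides the shell and the picture viewer there is one more tool, called after "Emit:" as name([rows], argument=value, ...), one row to a line, values as JSON. jog_arm: Moves the arm, as the interface text tells. Its arguments: {"type":"object","properties":{"series":{"type":"array"},"force":{"type":"number"}},"required":["series"]}

```bash
mkdir -p pics; ls; python3 - <<'E'
from station import ctrl
import cv2
print(ctrl.observe())
for n in ["scene","side","wrist"]:
    c=ctrl.capture(n); cv2.imwrite(f"pics/{n}0.png",c["pixels"])
    import numpy as np
    np.savez(f"{n}0.npz",**c)
    print(n,c["fx"],c["fy"],c["cx"],c["cy"],c["k1"]);print(c["cam_to_world"])
E
```

```text
pics
{'time': 0.0, 'joint_pos': array([-1.25219515,  0.33393331,  0.03985227,  1.46625997, -0.01338193,
        1.3433483 , -0.05847251]), 'joint_velocities': array([ 0.00060424, -0.00039507,  0.00022617, -0.00035521, -0.00035217,
       -0.00182634,  0.00028607]), 'tau': array([-4.74228545e-04, -6.58566856e+01,  1.36546221e+00, -4.05556440e+01,
        1.68812909e-02,  1.26693951e-02,  9.36644341e-06]), 'position': array([0.26358301, 0.5936909 , 0.25541201]), 'ee_rot': array([[-9.13997499e-01,  4.05719423e-01, -5.66738103e-04],
       [ 4.05719800e-01,  9.13996133e-01, -1.58510095e-03],
       [-1.25109810e-04, -1.67871518e-03, -9.99998583e-01]]), 'contact_force': array([ 0.63948857,  0.29374065, -1.17587826]), 'torque': array([-0.02770417,  0.02371258,  0.01180344]), 'finger_gap': 1.0002538297759103}
scene 494.9546101880239 494.9546101880239 283.94102112577934 210.3201175750226 -0.09938799100605014
[[-0.86402333 -0.39599402  0.31088971  0.96363718]
 [ 0.50340709 -0.6877699   0.52302377  0.86056904]
 [ 0.0067063   0.60840883  0.79359544  1.44312535]
 [ 0.          0.          0.          1.        ]]
side 404.92970603974715 404.92970603974715 280.9550820083896 205.74103263371157 0.022967770223873887
[[-0.00993791  0.91029185 -0.41384778  0.01012405]
 [-0.99991397 -0.00550304  0.011907    0.08040687]
 [ 0.00856142  0.4139305   0.91026823  1.20439883]
 [ 0.          0.          0.          1.        ]]
wrist 300.39938170135605 300.39938170135605 282.57411960646476 209.1689804464582 -0.06556491652247863
[[ 4.06335681e-01 -8.68644501e-01 -2.83457307e-01  1.92560333e-01]
 [ 9.13723348e-01  3.85956399e-01  1.27072030e-01  6.27220290e-01]
 [-9.78258358e-04 -3.10635459e-01  9.50528618e-01  3.72904215e-01]
 [ 0.00000000e+00  0.00000000e+00  0.00000000e+00  1.00000000e+00]]
```

View pics/scene0.png

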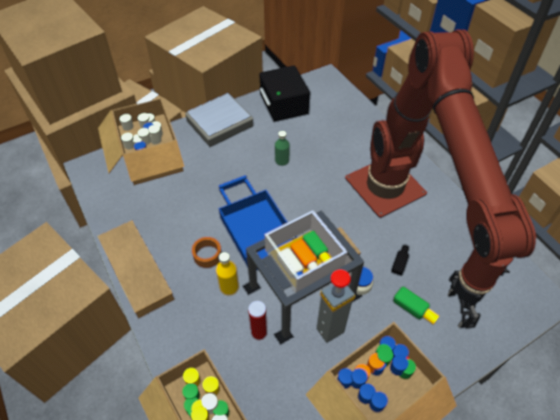

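View pics/side0.png

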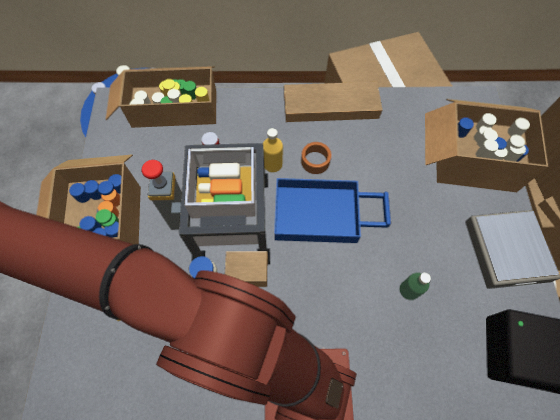

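View pics/wrist0.png

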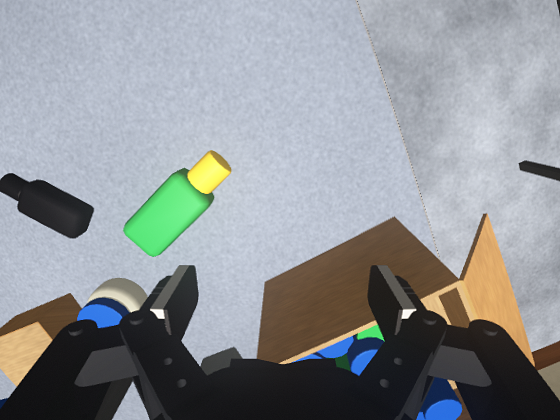

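```bash
cat > h.py <<'E'
import numpy as np, cv2
def load(n): return dict(np.load(n))
def dep(c,u=None,v=None,z=None):
    """points world for pixels u,v (arrays) using depth image or z array"""
    H,W=c["range_z"].shape
    if u is None: u,v=np.meshgrid(np.arange(W),np.arange(H))
    u=np.asarray(u,float);v=np.asarray(v,float)
    if z is None: z=c["range_z"][v.astype(int),u.astype(int)]
    K=np.array([[c["fx"],0,c["cx"]],[0,c["fy"],c["cy"]],[0,0,1]],float)
    p=cv2.undistortPoints(np.stack([u.ravel(),v.ravel()],-1)[:,None].astype(np.float64),K,np.array([float(c["k1"]),0,0,0]))[:,0].reshape(u.shape+(2,))
    P=np.stack([p[...,0]*z,-p[...,1]*z,-z],-1)
    T=c["cam_to_world"]; return P@T[:3,:3].T+T[:3,3]
def proj(c,X):
    T=c["cam_to_world"]; P=(np.asarray(X,float)-T[:3,3])@T[:3,:3]
    a=P[...,0]/-P[...,2]; b=-P[...,1]/-P[...,2]; s=1+c["k1"]*(a*a+b*b)
    return np.stack([c["fx"]*a*s+c["cx"],c["fy"]*b*s+c["cy"]],-1)
def hsv(c): return cv2.cvtColor(c["pixels"],cv2.COLOR_BGR2HSV)
E
python3 - <<'E'
from h import *
for n in ["scene0.npz","side0.npz"]:
    c=load(n);P=dep(c);hs=hsv(c);H,S,V=hs[...,0],hs[...,1],hs[...,2]
    ok=c["range_z"]>0
    def rep(name,m):
        q=P[m&ok]
        if len(q)<5: print(n,name,len(q));return
        print(n,name,len(q),np.round(np.percentile(q,[1,50,99],axis=0),4).tolist())
    ws=(P[...,0]>0.2)&(P[...,0]<1.1)&(abs(P[...,1])<0.8)&(P[...,2]>-.02)
    red=((H<6)|(H>174))&(S>170)&ws
    rep("plunger",red&(P[...,2]>.31)&(P[...,2]<.36))
    blue=(abs(H-112)<10)&(S>150)&ws&(P[...,1]<0.15)&(P[...,2]<.1)
    rep("bluetop",blue&(P[...,2]>.05))
    top=blue&(P[...,2]>.053)
    q=P[top][:,:2]
    r=cv2.minAreaRect(q.astype(np.float32)*1000);print(r)
    rim=(P[...,2]>.278)&(P[...,2]<.3)&ws&(abs(P[...,1])<.5)&(S<80)
    rep("rim",rim); q=P[rim&ok][:,:2]; print(cv2.minAreaRect(q.astype(np.float32)*1000))
    rep("table",(P[...,0]>.4)&(P[...,0]<.6)&(P[...,1]<-.1)&(P[...,1]>-.3)&(S<60)&ok)
E
python3 - <<'E'
import cv2
a=cv2.imread('pics/side0.png')
cv2.imwrite('pics/side0c.png',cv2.resize(a[120:300,130:400],None,fx=2.9,fy=2.9,interpolation=cv2.INTER_CUBIC))
a=cv2.imread('pics/scene0.png')
cv2.imwrite('pics/scene0c.png',cv2.resize(a[170:350,190:450],None,fx=3,fy=3,interpolation=cv2.INTER_CUBIC))
E
```

```text
scene0.npz plunger 268 [[0.4906, 0.3669, 0.3279], [0.5146, 0.3906, 0.3331], [0.5372, 0.4129, 0.3393]]
scene0.npz bluetop 0
((0.0, 0.0), (0.0, 0.0), 0.0)
scene0.npz rim 714 [[0.4339, 0.1396, 0.2783], [0.5185, 0.2368, 0.2851], [0.6026, 0.3923, 0.2911]]
((516.7802734375, 267.51141357421875), (169.00628662109375, 258.1795654296875), 1.6300485134124756)
scene0.npz table 601 [[0.4005, -0.2976, -0.009], [0.4959, -0.2556, -0.0009], [0.599, -0.1135, 0.0373]]
side0.npz plunger 304 [[0.486, 0.3627, 0.3242], [0.5066, 0.3838, 0.3339], [0.5307, 0.4081, 0.3378]]
side0.npz bluetop 3
((0.0, 0.0), (0.0, 0.0), 0.0)
side0.npz rim 858 [[0.4308, 0.1385, 0.2786], [0.5038, 0.2332, 0.2862], [0.5992, 0.3841, 0.2907]]
((514.7660522460938, 266.16143798828125), (168.57791137695312, 252.39596557617188), 1.827580451965332)
side0.npz table 1819 [[0.401, -0.299, -0.0051], [0.4587, -0.2314, 0.0004], [0.5843, -0.1061, 0.0065]]
```

View pics/side0c.png

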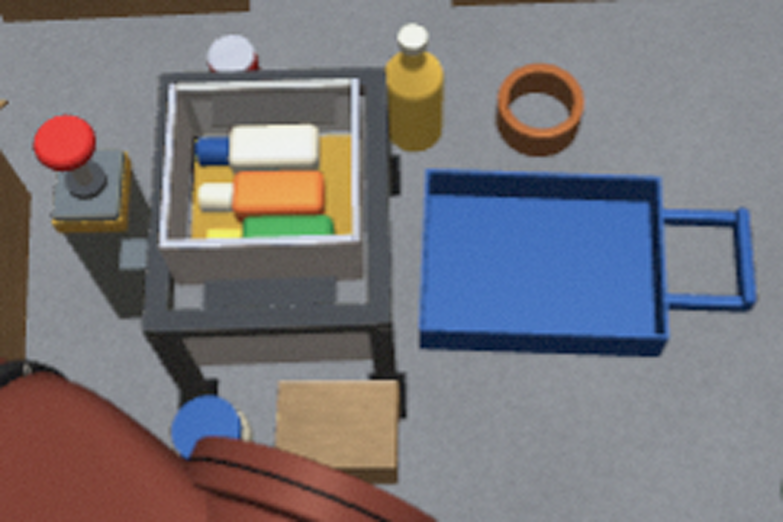

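View pics/scene0c.png

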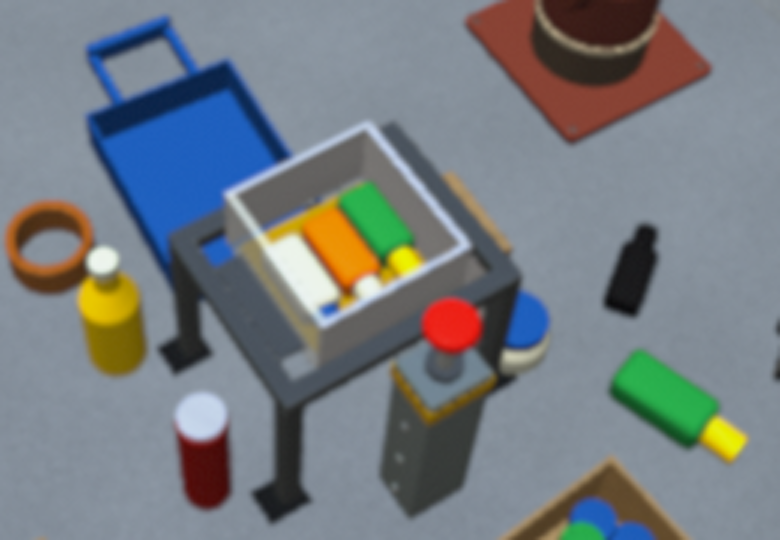

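```bash
python3 - <<'E'
from h import *
from scipy.optimize import least_squares
for n in ["scene0.npz","side0.npz"]:
    c=load(n);P=dep(c);hs=hsv(c);H,S,V=hs[...,0],hs[...,1],hs[...,2]
    ok=c["range_z"]>0
    # red blob -> intersect with plane z .325(mid head): silhouette of cylinder hull; fit mask to projected cylinder
    m=(((H<8)|(H>172))&(S>150)&(V>120)&(P[...,2]>.27)&(P[...,2]<.37)&(P[...,1]>.3)&(P[...,1]<.45)).astype(np.uint8)
    u=np.argwhere(m>0); print(n,"centroid",u.mean(0)[::-1],len(u))
    t=np.linspace(0,2*np.pi,60)
    def hull(x,y):
        pts=[]
        for r,z in((.022,.335),(.026,.331),(.026,.316)):
            pts+=[[x+r*np.cos(a),y+r*np.sin(a),z] for a in t]
        h=cv2.convexHull(proj(c,np.array(pts)).astype(np.float32)); 
        M=cv2.moments(h); return np.array([M['m10']/M['m00'],M['m01']/M['m00']]),M['m00']
    tgt=u.mean(0)[::-1]
    s=least_squares(lambda q:hull(*q)[0]-tgt,[.51,.387]); print("plunger",s.x,hull(*s.x)[1])
    ws=(P[...,0]>0.2)&(P[...,0]<1.1)&ok
    rim=(P[...,2]>.278)&(P[...,2]<.296)&ws&(P[...,1]<.34)&(P[...,1]>.1)&(S<80)
    q=P[rim][:,:2]; print("rim",len(q),cv2.minAreaRect(q.astype(np.float32)*1000),q.min(0),q.max(0))
    blue=(abs(H-110)<14)&(S>120)&ws&(P[...,1]<0.16)&(P[...,2]<.1)&(P[...,1]>-.5)&(P[...,2]>-.02)&(P[...,0]>.35)
    q=P[blue]; print("blue",len(q),np.percentile(q,[0,1,50,99,100],axis=0).round(3).tolist())
    q=P[blue&(P[...,2]>.04)][:,:2];print(len(q),cv2.minAreaRect(q.astype(np.float32)*1000))
E
```

```text
scene0.npz centroid [339.97080292 278.25547445] 274
plunger [0.51081281 0.38637084] 334.8503682417795
rim 705 ((517.9409790039062, 226.72406005859375), (169.00628662109375, 176.57186889648438), 1.6300485134124756) [0.4318954  0.13674166] [0.60358807 0.31586201]
blue 175 [[0.407, -0.325, -0.006], [0.41, -0.322, -0.005], [0.51, -0.169, 0.053], [0.627, 0.08, 0.074], [0.629, 0.081, 0.076]]
109 ((527.0462036132812, -93.08427429199219), (353.67327880859375, 190.02052307128906), 87.52062225341797)
side0.npz centroid [151.68055556 168.34722222] 288
plunger [0.51451869 0.38836944] 377.80072337703314
rim 837 ((516.106689453125, 226.2188720703125), (168.59829711914062, 172.4741668701172), 1.75244140625) [0.42962742 0.13809725] [0.60214278 0.31338611]
blue 493 [[0.428, -0.268, -0.002], [0.429, -0.265, 0.003], [0.568, -0.077, 0.033], [0.627, 0.081, 0.069], [0.629, 0.084, 0.073]]
193 ((526.5845336914062, -92.56492614746094), (348.83526611328125, 191.48641967773438), 87.49603271484375)
```

Emit:
jog_arm([
  [0,0,41,0,0,0.12,0],
  [0,0,41,0,0,0.12,0],
  [0,0,41,0,0,0.12,0],
  [0,0,41,0,0,0,0],
  [20,-35,0,0,0,0,0],
  [20,-35,0,0,0,0,0],
  [20,-35,0,0,0,0,0],
  [20,-35,0,0,0,0,0],
  [20,-35,0,0,0,0,0],
  [20,-35,0,0,0,0,0],
  [20,-35,0,0,0,0,0],
  [20,-35,0,0,0,0,0],
  [20,-35,0,0,0,0,0],
  [20,-35,0,0,0,0,0],
  [20,-35,0,0,0,0,0],
  [20,-35,0,0,0,0,0],
  [16,-37,0,0,0,0,0],
  [0,-40,0,0,0,0,0],
  [0,-40,0,0,0,0,0],
  [0,-40,0,0,0,0,0],
])

```text
time: 1.82
position: [0.5194, 0.015, 0.42]
ee_rot: [[-0.998, 0.058, -0.001], [0.058, 0.998, -0.0], [0.001, -0.0, -1.0]]
contact_force: [0.7, 0.1, -0.5]
finger_gap: 1.002
```

Emit:
jog_arm([
  [0,-39,-10,0,0,0.013,0],
  [0,-39,-10,0,0,0,0],
  [0,-39,-12,0,0,0,0],
  [0,-39,-14,0,0,0,0],
  [0,-39,-14,0,0,0,0],
  [0,-40,-10,0,0,0,0],
  [0,-40,-10,0,0,0,0],
  [0,0,-40,0,0,0,0],
  [0,0,-40,0,0,0,0],
  [0,0,-20,0,0,0,0],
  [0,0,0,0,0,0,0],
  [0,0,0,0,0,0,0],
])

```text
time: 2.82
position: [0.5194, -0.2577, 0.24]
ee_rot: [[-0.999, 0.045, -0.002], [0.045, 0.999, 0.0], [0.002, 0.0, -1.0]]
contact_force: [0.7, 0.4, -0.6]
finger_gap: 1.002
```

```bash
python3 - <<'E'
from station import ctrl
from h import *
s=ctrl.observe(); print(s['time'],s['position'],s['joint_pos'])
for n in ["wrist","side","scene"]:
    c=ctrl.capture(n); cv2.imwrite(f"pics/{n}1.png",c["pixels"]); np.savez(f"{n}1.npz",**c)
E
```

```text
2.8167 [ 0.51935328 -0.2577412   0.24004468] [-0.22966329  0.23462032  0.72356394  1.69205705 -0.16075961  1.2776922
  2.05314591]
```

View pics/wrist1.png

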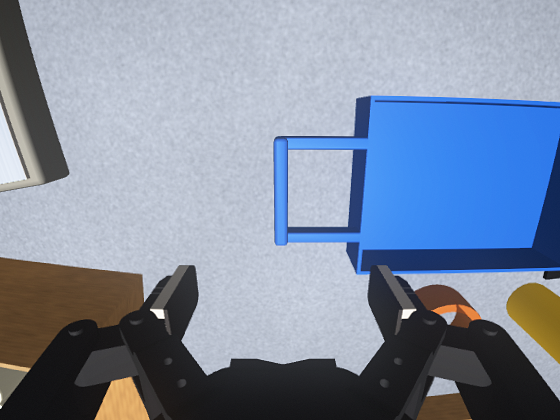

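View pics/side1.png

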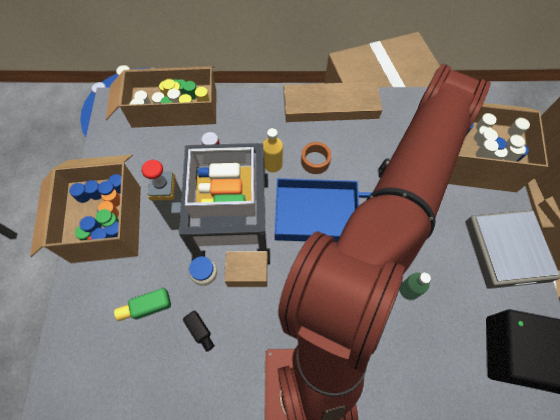

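```bash
python3 - <<'E'
from h import *
c=load("wrist1.npz");P=dep(c);hs=hsv(c);H,S,V=hs[...,0],hs[...,1],hs[...,2]
ok=c["range_z"]>0
blue=(abs(H-108)<16)&(S>130)&ok&(P[...,2]<.12)&(P[...,2]>-.02)
u=np.arange(560)[None,:]+0*H
b=blue&(u<292)&(u>268)
q=P[b]; top=q[q[:,2]>.06]; print("bar",len(q),len(top),top.mean(0),np.percentile(top,[1,99],axis=0).round(4).tolist(),cv2.minAreaRect(top[:,:2].astype(np.float32)*1000))
w=blue&(P[...,2]>.05)
q=P[w]; print(cv2.minAreaRect(q[:,:2].astype(np.float32)*1000), np.percentile(q,[1,99],axis=0).round(4).tolist())
# end wall / bar line fit
ctr=top[:,:2]-top[:,:2].mean(0); _,_,vt=np.linalg.svd(ctr); print("bar dir",vt[0],np.degrees(np.arctan2(vt[0,1],vt[0,0])))
# long rim edges (x-min side)
e=P[blue&(P[...,2]>.053)&(P[...,1]>-.1)][:,:2]
for nm,f in (("lo",e[:,0]<.46),("hi",e[:,0]>.6)):
    g=e[f]
    if len(g)>20:
        k=np.polyfit(g[:,1],g[:,0],1); print(nm,len(g),k,g.min(0),g.max(0),"yaw",-np.degrees(np.arctan(k[0])))
t=P[(S<60)&ok&(abs(P[...,2])<.03)];print("table",np.median(t[:,2]))
E
```

```text
bar 828 788 [ 0.51489177 -0.25768806  0.06868362] [[0.4652, -0.2665, 0.0656], [0.5736, -0.2502, 0.071]] ((519.6268920898438, -256.9363098144531), (17.08588409423828, 109.34523010253906), 88.42340087890625)
((528.2681884765625, -91.23353576660156), (348.55224609375, 190.45877075195312), 87.44566345214844) [[0.4327, -0.2655, 0.0503], [0.6275, 0.0662, 0.0703]]
bar dir [ 0.99917203 -0.04068476] -2.33170838867323
lo 513 [0.04571059 0.43921353] [ 0.43281662 -0.09989345] [0.44215097 0.02547126] yaw -2.6172023039384733
hi 777 [0.04559842 0.62394852] [ 0.61823738 -0.09981702] [0.62938019 0.07469807] yaw -2.6107883619914745
table -0.00020530428103890386
```

Emit:
jog_arm([
  [0,0,-40,0,0,0,0],
  [0,0,-40,0,0,0,0],
  [0,0,-40,0,0,0,0],
  [0,0,-35,0,0,0,0],
  [0,0,-15,0,0,0,0],
  [0,0,-8,0,0,0,0],
  [0,0,0,0,0,0,0],
  [0,0,0,0,0,0,1],
  [0,0,0,0,0,0,1],
  [0,0,0,0,0,0,1],
  [0,0,0,0,0,0,1],
  [0,0,0,0,0,0,1],
  [0,0,0,0,0,0,1],
], force=80)

```text
time: 4.05
position: [0.5201, -0.2585, 0.063]
ee_rot: [[-0.999, 0.045, 0.001], [0.045, 0.999, -0.001], [-0.001, -0.001, -1.0]]
contact_force: [-0.1, -0.9, 2.2]
finger_gap: 0.154
```

Emit:
jog_arm([
  [2,0,0,0,0,0.013,1],
  [2,0,0,0,0,0.013,1],
  [2,0,0,0,0,0.012,1],
  [2,0,0,0,0,0.012,1],
  [2,0,0,0,0,0.012,1],
  [1,0,0,0,0,0.012,1],
  [0,0,0,0,0,0,1],
  [0,0,0,0,0,0,1],
])

```text
time: 4.72
position: [0.5307, -0.2588, 0.0631]
ee_rot: [[-1.0, -0.029, 0.0], [-0.029, 1.0, -0.001], [-0.0, -0.001, -1.0]]
contact_force: [-1.7, -0.7, 6.6]
finger_gap: 0.15
```

```bash
cat > tr.py <<'E'
import sys
from station import ctrl
from h import *
k=sys.argv[1]
s=ctrl.observe(); print(s['time'],s['position'],s['contact_force'])
for n in ["side","scene"]:
    c=ctrl.capture(n); cv2.imwrite(f"pics/{n}{k}.png",c["pixels"]); np.savez(f"{n}{k}.npz",**c)
    P=dep(c);hs=hsv(c);H,S,V=hs[...,0],hs[...,1],hs[...,2];ok=c["range_z"]>0
    ws=(P[...,0]>0.35)&(P[...,0]<.8)&ok&(P[...,1]<.34)&(P[...,1]>-.5)
    b=ws&(abs(H-110)<14)&(S>110)&(P[...,2]<.09)&(P[...,2]>-.015)
    q=P[b&(P[...,2]>.046)][:,:2]; print(n,"tray rim+handle",len(q),cv2.minAreaRect(q.astype(np.float32)*1000),q.min(0),q.max(0))
    for nm,f in (("lo",q[:,0]<.48),("hi",q[:,0]>.58)):
        g=q[f&(q[:,1]>-.2)]
        if len(g)>15:
            kk=np.polyfit(g[:,1],g[:,0],1); print(nm,len(g),"yaw",-np.degrees(np.arctan(kk[0])),"x",np.median(g[:,0]),np.median(g[:,1]))
E
python3 tr.py 2
```

```text
4.7167 [ 0.53069394 -0.25876253  0.06308714] [-1.72605741 -0.70920843  6.6270045 ]
side tray rim+handle 47 ((513.1574096679688, 132.6743621826172), (102.95186614990234, 506.9134826660156), 35.871849060058594) [ 0.35320446 -0.10287272] [0.619964   0.32978986]
hi 38 yaw 2.6187304048711684 x 0.6130934818496252 0.04681535702785948
scene tray rim+handle 112 ((438.6069641113281, 17.1168212890625), (173.87623596191406, 623.6132202148438), 26.41683578491211) [ 0.36343643 -0.26670647] [0.62280585 0.33167152]
lo 29 yaw 9.5180041575418 x 0.433010496589434 -0.08064369654576597
```

View pics/side2.png

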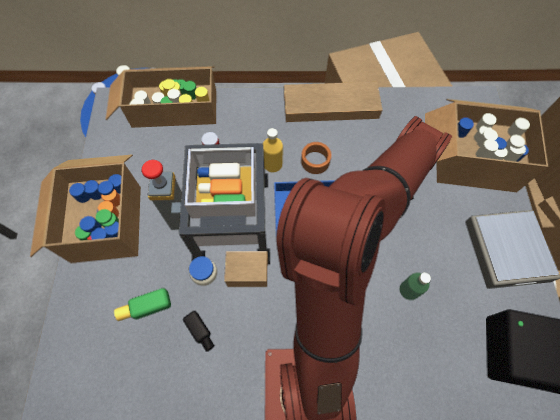

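View pics/scene2.png

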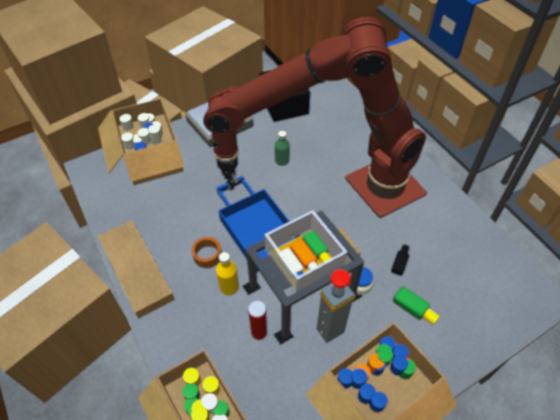

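```bash
cat > wr.py <<'E'
import sys
from station import ctrl
from h import *
k=sys.argv[1]
s=ctrl.observe(); print(s['time'],s['position'],s['contact_force'])
c=ctrl.capture("wrist"); cv2.imwrite(f"pics/wrist{k}.png",c["pixels"]); np.savez(f"wrist{k}.npz",**c)
P=dep(c);hs=hsv(c);H,S,V=hs[...,0],hs[...,1],hs[...,2];ok=c["range_z"]>0
b=ok&(abs(H-110)<16)&(S>110)&(P[...,2]<.09)&(P[...,2]>-.015)
q=P[b&(P[...,2]>.053)]
print(len(q),q.min(0),q.max(0))
E
python3 wr.py 2
```

```text
4.8167 [ 0.53070077 -0.25878584  0.06310001] [-3.35387969 -1.58635575  7.47789484]
5025 [ 0.43379946 -0.26946842  0.05300158] [ 0.62238439 -0.07784461  0.08961562]
```

View pics/wrist2.png

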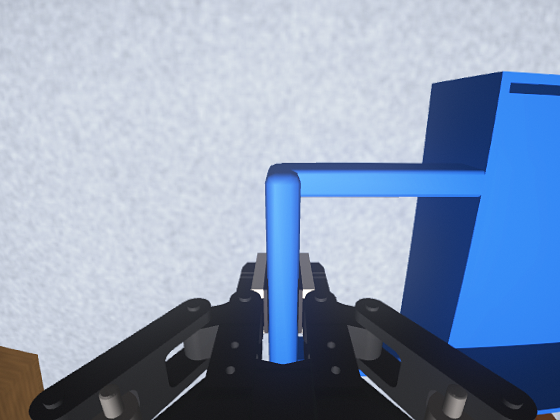

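Emit:
jog_arm([
  [0,10,1,0,0,0,1],
  [-0.5,20,0,0,0,0,1],
  [-0.5,20,0,0,0,0,1],
  [-0.5,20,0,0,0,0,1],
  [-0.5,20,0,0,0,0,1],
  [-0.5,20,0,0,0,0,1],
  [-0.6,20,0,0,0,0,1],
  [-0.6,20,0,0,0,0,1],
  [-0.6,20,0,0,0,0,1],
  [-0.6,20,0,0,0,0,1],
  [-0.6,20,0,0,0,0,1],
  [-0.6,20,0,0,0,0,1],
  [0,0,0,0,0,0,1],
])

```text
time: 5.95
position: [0.5247, -0.0239, 0.0632]
ee_rot: [[-0.999, -0.034, -0.0], [-0.034, 0.999, 0.001], [0.0, 0.001, -1.0]]
contact_force: [0.9, 1.5, -2.1]
finger_gap: 0.151
```

```bash
python3 tr.py 3
```

```text
5.95 [ 0.524678   -0.0238551   0.06321287] [ 0.86980463  1.47482341 -2.06795512]
side tray rim+handle 28 ((475.9084777832031, 186.50106811523438), (88.80276489257812, 363.87677001953125), 46.410030364990234) [0.35799342 0.03970904] [0.61418679 0.32650741]
hi 17 yaw 0.06838354465952287 x 0.612580876597767 0.08998031261136635
scene tray rim+handle 65 ((498.7325439453125, 150.06207275390625), (270.4354248046875, 369.0448303222656), 1.8084611892700195) [ 0.35786135 -0.03380682] [0.63439057 0.33821344]
hi 17 yaw -7.989132131819729 x 0.5832601169397283 0.06268490125578696
```

View pics/scene3.png

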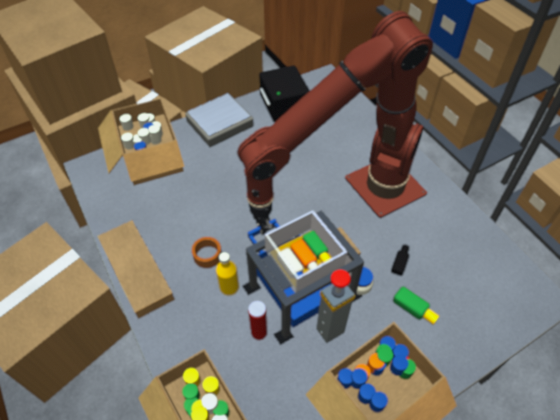

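View pics/side3.png

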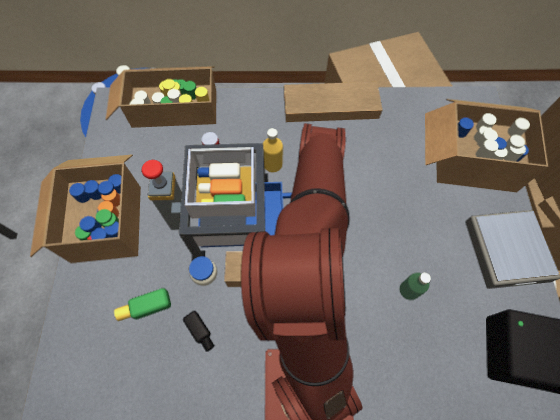

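Emit:
jog_arm([
  [0,5,0,0,0,-0.002,1],
  [-0.2,5,0,0,0,-0.002,1],
  [-0.2,5,0,0,0,0,1],
  [-0.2,5,0,0,0,0,1],
  [-0.2,5,0,0,0,0,1],
  [-0.2,4,0,0,0,0,1],
  [0,2,0,0,0,0,1],
  [0,0,0,0,0,0,1],
])

```text
time: 6.72
position: [0.5237, 0.004, 0.0633]
ee_rot: [[-1.0, -0.026, -0.0], [-0.026, 1.0, 0.0], [0.0, 0.0, -1.0]]
contact_force: [0.9, 1.3, -3.5]
finger_gap: 0.153
```

Emit:
jog_arm([
  [0,1.5,0,0,0,0.001,1],
  [0,1.5,0,0,0,0.001,1],
  [0,1.5,0,0,0,0.001,1],
  [0,1.5,0,0,0,0,1],
])

```text
time: 7.05
position: [0.5236, 0.0089, 0.0633]
ee_rot: [[-1.0, -0.028, 0.0], [-0.028, 1.0, -0.0], [-0.0, -0.0, -1.0]]
contact_force: [-0.1, -2.0, -2.2]
finger_gap: 0.149
```

Emit:
jog_arm([
  [0,1.2,0,0,0,0,1],
  [0,1.2,0,0,0,0,1],
])

```text
time: 7.22
position: [0.5236, 0.0115, 0.0633]
ee_rot: [[-1.0, -0.028, -0.0], [-0.028, 1.0, -0.0], [0.0, -0.0, -1.0]]
contact_force: [0.4, -1.2, -2.1]
finger_gap: 0.151
```

Emit:
jog_arm([
  [0,1,0,0,0,0,1],
  [0,1,0,0,0,0,1],
])

```text
time: 7.38
position: [0.5236, 0.0133, 0.0633]
ee_rot: [[-1.0, -0.028, -0.0], [-0.028, 1.0, -0.0], [0.0, -0.0, -1.0]]
contact_force: [-0.2, -7.0, -2.9]
finger_gap: 0.153
```

Force rising — the post is near; continue in small steps.

Emit:
jog_arm([
  [0,1,0,0,0,0,1],
  [0,0,0,0,0,0,1],
])

```text
time: 7.55
position: [0.5236, 0.0134, 0.0633]
ee_rot: [[-1.0, -0.027, -0.0], [-0.027, 1.0, -0.001], [0.0, -0.001, -1.0]]
contact_force: [0.1, -5.2, -1.5]
finger_gap: 0.148
```

Emit:
jog_arm([
  [0,1,0,0,0,0,1],
  [0,0,0,0,0,0,1],
])

```text
time: 7.72
position: [0.5235, 0.0134, 0.0633]
ee_rot: [[-1.0, -0.027, -0.0], [-0.027, 1.0, -0.002], [0.0, -0.002, -1.0]]
contact_force: [-0.4, -8.9, -1.4]
finger_gap: 0.149
```

Emit:
jog_arm([
  [0,0,0,0,0,0,0.8],
  [0,0,0,0,0,0,0.4],
  [0,0,0,0,0,0,0],
  [0,0,0,0,0,0,0],
  [0,0,0,0,0,0,0],
  [0,0,0,0,0,0,0],
  [0,0,10,0,0,0,0],
  [0,0,30,0,0,0,0],
  [0,0,40,0,0,0,0],
  [0,0,40,0,0,0,0],
  [0,0,40,0,0,0,0],
  [0,0,0,0,0,0,0],
])

```text
time: 8.72
position: [0.527, 0.0152, 0.2318]
ee_rot: [[-1.0, -0.027, 0.011], [-0.027, 1.0, 0.003], [-0.011, 0.003, -1.0]]
contact_force: [1.5, 0.4, -0.5]
finger_gap: 1.003
```

```bash
python3 wr.py 4; python3 tr.py 4; python3 - <<'E'
from h import *
c=load("wrist4.npz");P=dep(c);hs=hsv(c);H,S,V=hs[...,0],hs[...,1],hs[...,2];ok=c["range_z"]>0
q=P[ok&(abs(H-110)<16)&(S>110)&(P[...,2]<.09)&(P[...,2]>.06)&(P[...,1]<.03)]
print("bar",cv2.minAreaRect(q[:,:2].astype(np.float32)*1000),q.mean(0))
E
```

```text
8.7167 [0.52703716 0.0151609  0.23176986] [ 1.51582935  0.35628602 -0.49554161]
1402 [0.42736843 0.00636472 0.05301162] [0.61629501 0.22632322 0.07029602]
8.7667 [0.52588872 0.01542713 0.22833983] [-0.59923389  0.47751188 -0.89803619]
side tray rim+handle 65 ((442.12255859375, 144.68978881835938), (173.38900756835938, 363.07794189453125), 50.008934020996094) [0.35723743 0.01041682] [0.61524448 0.32597258]
lo 29 yaw 21.95789513875661 x 0.4675648003004755 0.044564514514235404
scene tray rim+handle 28 ((501.0333251953125, 171.85179138183594), (267.6706848144531, 330.2214050292969), 2.273293972015381) [0.36098576 0.00892696] [0.63615428 0.33864295]
bar ((522.760009765625, 17.38304901123047), (109.8087158203125, 19.629737854003906), 1.7053115367889404) [0.51573575 0.01513652 0.06782545]
```

View pics/wrist4.png

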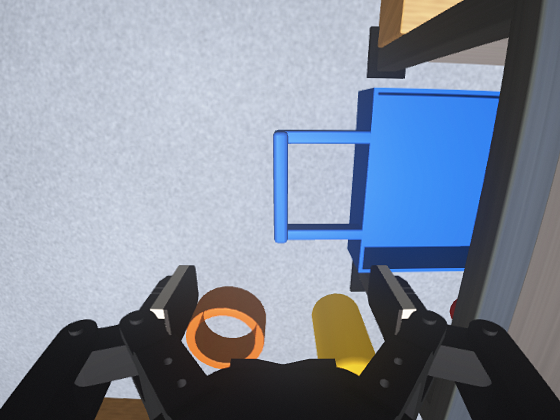

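View pics/scene4.png

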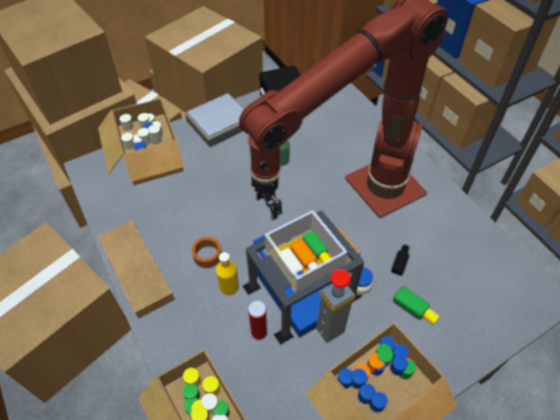

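Emit:
jog_arm([
  [0,0,40,0,0,0,0],
  [0,0,40,0,0,0,0.5],
  [0,0,40,0,0,0,1],
  [0,0,40,0,0,0,1],
  [0,0,40,0,0,0,1],
  [-1,40,0,0,0,0,1],
  [-1,40,0,0,0,0,1],
  [-1,40,0,0,0,0,1],
  [-1,40,0,0,0,0,1],
  [-1,40,0,0,0,0,1],
  [-1,40,0,0,0,0,1],
  [-1,40,0,0,0,0,1],
  [-1,40,0,0,0,0,1],
  [-1,30,0,0,0,0,1],
  [0,0,0,0,0,0,1],
  [0,0,0,0,0,0,1],
])

```text
time: 10.2
position: [0.5136, 0.3676, 0.4204]
ee_rot: [[-0.999, -0.032, -0.003], [-0.032, 0.999, -0.004], [0.003, -0.003, -1.0]]
contact_force: [0.4, -0.5, -0.8]
finger_gap: -0.002
```

```bash
python3 - <<'E'
from station import ctrl
from h import *
s=ctrl.observe(); print(s['time'],s['position'],s['contact_force'])
c=ctrl.capture("wrist"); cv2.imwrite("pics/wrist5.png",c["pixels"]); np.savez("wrist5.npz",**c)
P=dep(c);hs=hsv(c);H,S,V=hs[...,0],hs[...,1],hs[...,2];ok=c["range_z"]>0
m=ok&((H<8)|(H>172))&(S>150)&(P[...,2]>.28)
q=P[m]; print(len(q),np.percentile(q,[1,50,99],axis=0))
t=q[q[:,2]>.330]; print(cv2.minEnclosingCircle(t[:,:2].astype(np.float32)*1000),t.mean(0))
E
```

```text
10.2 [0.51361073 0.36758515 0.42035714] [ 0.42837567 -0.51925294 -0.75493182]
3020 [[0.48776719 0.36494197 0.32606335]
 [0.51196111 0.39086212 0.33454128]
 [0.53379284 0.41203161 0.33627373]]
((512.24072265625, 389.0397033691406), 25.361780166625977) [0.51186598 0.38998651 0.3342901 ]
```

View pics/wrist5.png

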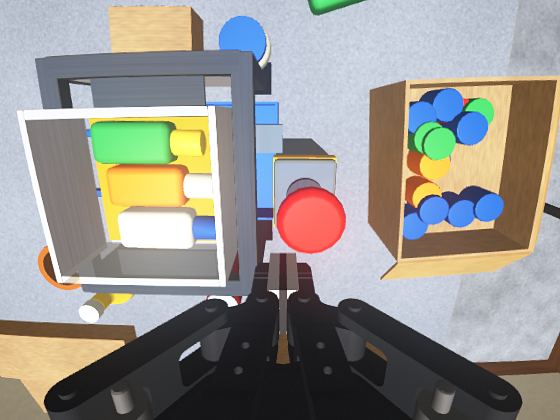

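Emit:
jog_arm([
  [-1.5,10,-5,0,0,0,1],
  [0,11,-10,0,0,0,1],
  [0,0,-25,0,0,0,1],
  [0,0,-12,0,0,0,1],
  [0,0,0,0,0,0,1],
  [0,0,0,0,0,0,1],
])

```text
time: 10.75
position: [0.513, 0.386, 0.3707]
ee_rot: [[-1.0, -0.028, -0.001], [-0.028, 1.0, -0.001], [0.001, -0.001, -1.0]]
contact_force: [-0.3, 0.7, 0.4]
finger_gap: 0.0
```

Emit:
jog_arm([
  [0,0,-2,0,0,0,1],
  [0,0,-2,0,0,0,1],
  [0,0,-2,0,0,0,1],
  [0,0,-2,0,0,0,1],
  [0,0,0,0,0,0,1],
])

```text
time: 11.17
position: [0.5131, 0.3864, 0.3631]
ee_rot: [[-1.0, -0.028, -0.0], [-0.028, 1.0, -0.0], [0.0, -0.0, -1.0]]
contact_force: [-0.4, -0.8, -0.3]
finger_gap: 0.0
```

Emit:
jog_arm([
  [0,0,-2,0,0,0,1],
  [0,0,-2,0,0,0,1],
  [0,0,-2,0,0,0,1],
  [0,0,0,0,0,0,1],
])

```text
time: 11.5
position: [0.5132, 0.3865, 0.3573]
ee_rot: [[-1.0, -0.028, 0.0], [-0.028, 1.0, 0.0], [-0.0, 0.0, -1.0]]
contact_force: [-0.6, 1.2, 3.3]
finger_gap: -0.0
```

Emit:
jog_arm([
  [0,0,-2,0,0,0,1],
  [0,0,-2,0,0,0,1],
  [0,0,-2,0,0,0,1],
  [0,0,-2,0,0,0,1],
  [0,0,0,0,0,0,1],
])

```text
time: 11.92
position: [0.5132, 0.3865, 0.3489]
ee_rot: [[-1.0, -0.028, 0.0], [-0.028, 1.0, -0.0], [-0.0, -0.0, -1.0]]
contact_force: [0.6, -0.4, 3.5]
finger_gap: -0.002
```

Emit:
jog_arm([
  [0,0,-1.5,0,0,0,1],
  [0,0,-1.5,0,0,0,1],
  [0,0,0,0,0,0,1],
])

```text
time: 12.17
position: [0.5133, 0.3865, 0.3475]
ee_rot: [[-1.0, -0.028, 0.001], [-0.028, 1.0, 0.001], [-0.001, 0.001, -1.0]]
contact_force: [-0.5, -1.8, 9.8]
finger_gap: 0.003
```

Emit:
jog_arm([
  [0,0,-1.5,0,0,0,1],
  [0,0,-1.5,0,0,0,1],
  [0,0,0,0,0,0,1],
])

```text
time: 12.42
position: [0.5133, 0.3865, 0.3454]
ee_rot: [[-1.0, -0.028, 0.002], [-0.028, 1.0, 0.002], [-0.002, 0.002, -1.0]]
contact_force: [-3.2, -2.2, 14.6]
finger_gap: -0.003
```

Emit:
jog_arm([
  [0,0,-1.5,0,0,0,1],
  [0,0,-1.5,0,0,0,1],
  [0,0,0,0,0,0,1],
])

```text
time: 12.67
position: [0.5133, 0.3866, 0.3418]
ee_rot: [[-1.0, -0.028, 0.001], [-0.028, 1.0, 0.001], [-0.001, 0.001, -1.0]]
contact_force: [-2.8, -1.2, 11.3]
finger_gap: -0.001
```

Emit:
jog_arm([
  [0,0,-1,0,0,0,1],
  [0,0,-1,0,0,0,1],
  [0,0,0,0,0,0,1],
])

```text
time: 12.92
position: [0.5133, 0.3865, 0.3415]
ee_rot: [[-1.0, -0.028, 0.002], [-0.028, 1.0, 0.003], [-0.002, 0.003, -1.0]]
contact_force: [-5.0, -3.2, 21.1]
finger_gap: 0.002
```

Emit:
jog_arm([
  [0,0,-1,0,0,0,1],
  [0,0,0,0,0,0,1],
])

```text
time: 13.08
position: [0.5134, 0.3866, 0.3415]
ee_rot: [[-1.0, -0.028, 0.003], [-0.028, 1.0, 0.004], [-0.003, 0.004, -1.0]]
contact_force: [-5.7, -4.7, 26.0]
finger_gap: -0.002
```

Solid at the stop: 26 N, with no further travel. Now I check the floor.

```bash
cat > cap.py <<'E'
import sys
from station import ctrl
from h import *
k=sys.argv[1]; ims=[]
for n in ["wrist","scene","side"]:
    c=ctrl.capture(n); np.savez(f"{n}{k}.npz",**c); cv2.imwrite(f"pics/{n}{k}.png",c["pixels"])
a=cv2.imread(f"pics/scene{k}.png")[190:350,210:400]; b=cv2.imread(f"pics/side{k}.png")[120:280,130:320]
cv2.imwrite(f"pics/crop{k}.png",cv2.resize(np.hstack([a,b]),None,fx=2.1,fy=2.1,interpolation=cv2.INTER_CUBIC))
s=ctrl.observe();print(s['time'],s['position'],s['contact_force'])
E
python3 cap.py 6
```

```text
13.2333 [0.51335898 0.38653857 0.341482  ] [-7.23118635 -5.09966868 27.01998537]
```

View pics/crop6.png

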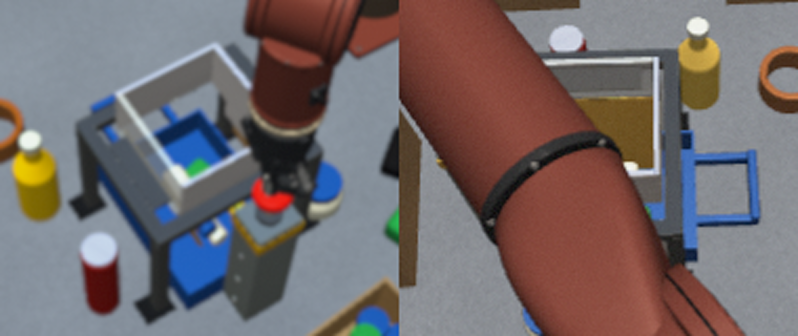

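View pics/wrist6.png

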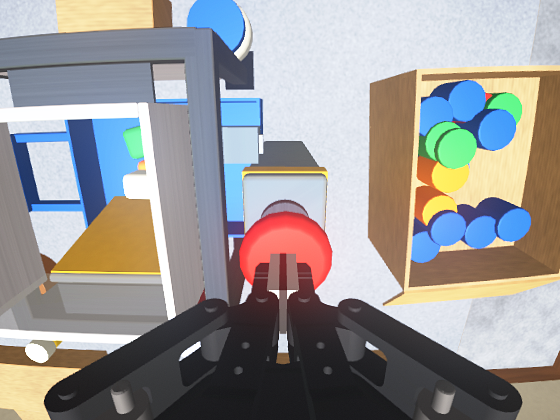

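Emit:
jog_arm([
  [0,0,0,0,0,0,1],
  [0,0,2,0,0,0,1],
  [0,0,4,0,0,0,1],
  [0,0,6,0,0,0,1],
  [0,0,8,0,0,0,1],
  [0,0,10,0,0,0,1],
  [0,0,20,0,0,0,1],
  [0,0,30,0,0,0,1],
  [0,-20,30,0,0,0,1],
  [0,-40,0,0,0,0,1],
  [0,-40,0,0,0,0,1],
  [0,-20,0,0,0,0,1],
  [0,0,0,0,0,0,1],
  [0,0,0,0,0,0,1],
])

```text
time: 14.4
position: [0.5132, 0.2649, 0.4481]
ee_rot: [[-1.0, -0.026, 0.0], [-0.026, 1.0, 0.001], [-0.0, 0.001, -1.0]]
contact_force: [0.3, 0.2, -0.2]
finger_gap: 0.002
```

```bash
python3 cap.py 7
```

```text
14.55 [0.51267987 0.26785981 0.44689296] [-0.95647305  0.48099998 -0.20873737]
```

View pics/wrist7.png

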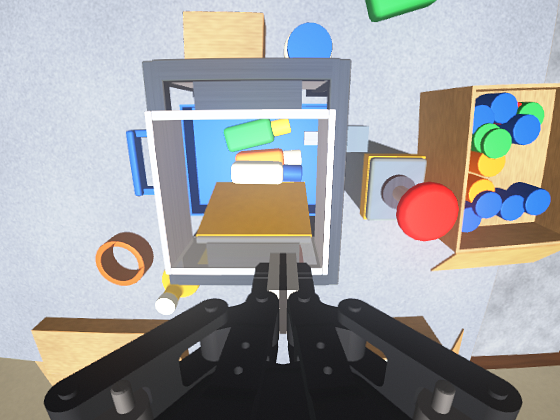

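View pics/crop7.png

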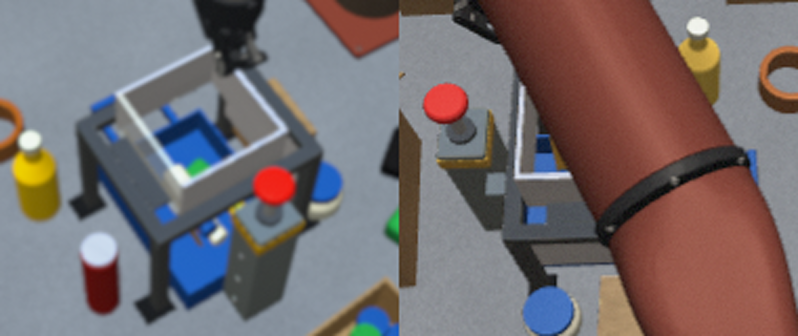

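```bash
python3 - <<'E'
from h import *
c=load("wrist7.npz");P=dep(c);hs=hsv(c);H,S,V=hs[...,0],hs[...,1],hs[...,2];ok=c["range_z"]>0
z=P[...,2]; v,u=np.mgrid[:420,:560]
def rep(n,m):
    q=P[m&ok]; print(n,len(q),np.percentile(q,[1,50,99],axis=0).round(3).tolist() if len(q) else '')
bl=(abs(H-110)<16)&(S>110)
m=bl&(u<147)&(z>.05)&(z<.09)&(v>120)&(v<200); rep("bar",m)
roi=(u>190)&(u<325)&(v>115)&(v<185)
rep("green",(abs(H-65)<15)&(S>100)&roi); rep("orange",(abs(H-12)<6)&(S>120)&roi); rep("white",(S<50)&(V>170)&roi&(u<280)&(v>160)&(u>232))
rep("rimY+",bl&(P[...,1]>.30)&(P[...,1]<.40)&(P[...,0]<.6)&(z>.04)&(z<.075))
rep("postface-ish",(P[...,1]>.32)&(P[...,1]<.36)&(z>.24)&(z<.27)&(P[...,0]>.46)&(P[...,0]<.56))
b=c["pixels"][95:240,100:440]; cv2.imwrite("pics/w7c.png",cv2.resize(b,None,fx=2.3,fy=2.3,interpolation=cv2.INTER_CUBIC))
s=load("scene7.npz")["pixels"][270:350,270:350]; cv2.imwrite("pics/s7c.png",cv2.resize(s,None,fx=6,fy=6,interpolation=cv2.INTER_CUBIC))
E
```

```text
bar 365 [[0.468, 0.013, 0.051], [0.517, 0.021, 0.061], [0.576, 0.029, 0.069]]
green 1132 [[0.45, 0.166, 0.033], [0.474, 0.206, 0.037], [0.501, 0.247, 0.04]]
orange 83 [[0.501, 0.18, 0.042], [0.509, 0.231, 0.046], [0.555, 0.304, 0.068]]
white 991 [[0.516, 0.187, 0.079], [0.53, 0.224, 0.091], [0.548, 0.261, 0.094]]
rimY+ 11 [[0.352, 0.314, 0.059], [0.352, 0.322, 0.06], [0.417, 0.333, 0.061]]
postface-ish 269 [[0.478, 0.357, 0.24], [0.503, 0.359, 0.246], [0.548, 0.36, 0.254]]
```

View pics/w7c.png

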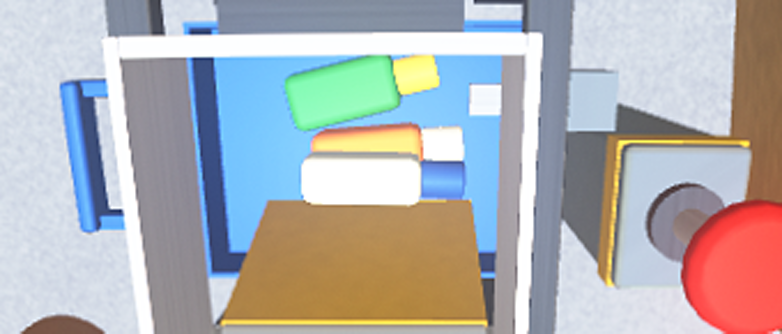

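View pics/s7c.png

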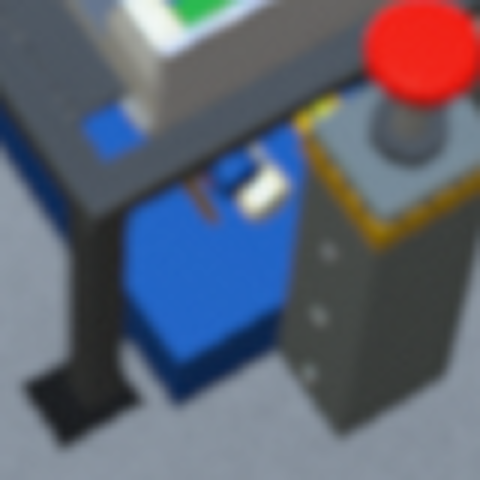

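Emit:
jog_arm([
  [0,-40,0,0,0,0,1],
  [0,-40,0,0,0,0,1],
  [0,-40,0,0,0,0,1],
  [0,-40,0,0,0,0,1],
  [0,-40,0,0,0,0,1],
  [0,-40,-10,0,0,0,1],
  [0,-20,-40,0,0,0,1],
  [0,-10,-40,0,0,0,1],
  [0,-10,-40,0,0,0,1],
  [0,0,-40,0,0,0,1],
  [0,0,-20,0,0,0,1],
  [0,0,0,0,0,0,1],
  [0,0,0,0,0,0,1],
  [0,0,0,0,0,0,1],
])

```text
time: 15.72
position: [0.5142, -0.0115, 0.2617]
ee_rot: [[-1.0, -0.029, 0.002], [-0.029, 1.0, -0.0], [-0.002, -0.0, -1.0]]
contact_force: [-1.0, -0.4, 0.6]
finger_gap: 0.0
```

```bash
python3 cap.py 8;  python3 - <<'E'
from h import *
c=load("wrist8.npz");P=dep(c);hs=hsv(c);H,S,V=hs[...,0],hs[...,1],hs[...,2];ok=c["range_z"]>0
q=P[ok&(abs(H-110)<16)&(S>110)&(P[...,2]<.09)&(P[...,2]>.062)&(P[...,1]<.04)]
print("bar",cv2.minAreaRect(q[:,:2].astype(np.float32)*1000),np.percentile(q,[1,50,99],axis=0).round(4).tolist())
c=load("side8.npz");P=dep(c);hs=hsv(c);H,S,V=hs[...,0],hs[...,1],hs[...,2];ok=c["range_z"]>0
ws=ok&(P[...,0]>.43)&(P[...,0]<.61)&(P[...,1]>.14)&(P[...,1]<.315)&(P[...,2]<.21)
f=ws&(abs(H-22)<6)&(S>110); q=P[f]; 
k=np.polyfit(q[:,0],q[:,2],1); print("flap",len(q),np.percentile(q,[1,50,99],axis=0).round(3).tolist(),"angle",np.arctan(k[0]))
for n,m in (("white",(S<50)&(V>150)),("green",(abs(H-65)<15)&(S>100)),("orange",(abs(H-10)<6)&(S>120))):
    q=P[ws&m]; print(n,len(q),np.percentile(q,[2,50,98],axis=0).round(3).tolist() if len(q) else '')
E
```

```text
15.8667 [ 0.5141752  -0.0118162   0.26178012] [0.30190192 0.59140698 1.20435742]
bar ((522.7318725585938, 14.09775447845459), (109.36581420898438, 13.996793746948242), 1.3605667352676392) [[0.4683, 0.0063, 0.0623], [0.5143, 0.0096, 0.0677], [0.5745, 0.022, 0.07]]
flap 15 [[0.587, 0.189, 0.198], [0.591, 0.208, 0.2], [0.593, 0.301, 0.203]] angle -0.5543532423082846
white 86 [[0.532, 0.184, 0.086], [0.539, 0.223, 0.091], [0.545, 0.261, 0.096]]
green 21 [[0.48, 0.165, 0.033], [0.488, 0.171, 0.037], [0.498, 0.174, 0.043]]
orange 1 [[0.565, 0.303, 0.117], [0.565, 0.303, 0.117], [0.565, 0.303, 0.117]]
```

View pics/crop8.png

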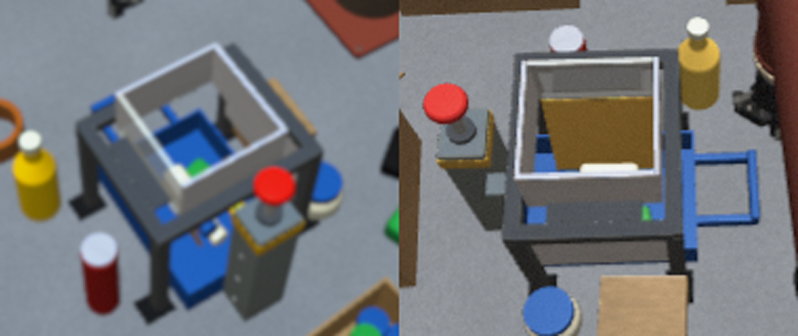

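View pics/wrist8.png

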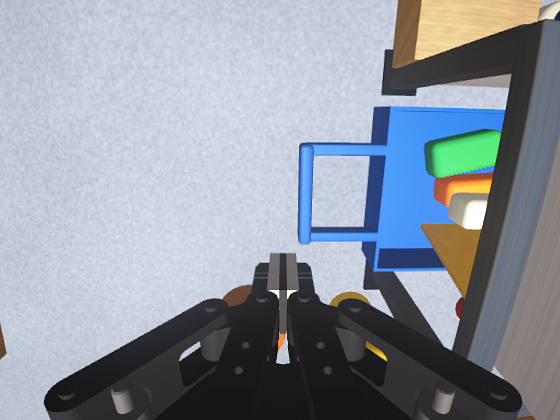

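```bash
python3 - <<'E'
from h import *
for n in ("wrist7.npz","wrist8.npz","side8.npz"):
    c=load(n);P=dep(c);hs=hsv(c);H,S,V=hs[...,0],hs[...,1],hs[...,2];ok=c["range_z"]>0
    ws=ok&(P[...,0]>.51)&(P[...,0]<.61)&(P[...,1]>.13)&(P[...,1]<.315)&(P[...,2]<.21)&(P[...,2]>.03)
    f=ws&(abs(H-20)<7)&(S>110); q=P[f]
    if len(q)<10: print(n,len(q)); continue
    k=np.polyfit(q[:,2],q[:,0],1); print(n,len(q),np.percentile(q,[1,50,99],axis=0).round(3).tolist(),"angle from level",np.arctan2(1,k[0]))
    for nm,m in (("white",(S<60)&(V>150)&(P[...,2]<.12)),("orange",(abs(H-9)<6)&(S>120)&(P[...,2]<.12)),("green",(abs(H-65)<15)&(S>100))):
        w=ok&(P[...,0]>.43)&(P[...,0]<.61)&(P[...,1]>.10)&(P[...,1]<.315)&(P[...,2]>.02)&(P[...,2]<.12)
        q=P[w&m]; print(nm,len(q),np.percentile(q,[2,50,98],axis=0).round(3).tolist() if len(q) else '')
a=cv2.imread('pics/wrist8.png')[90:290,340:560]; cv2.imwrite('pics/w8c.png',cv2.resize(a,None,fx=3,fy=3,interpolation=cv2.INTER_CUBIC))
E
```

```text
wrist7.npz 209 [[0.51, 0.155, 0.045], [0.591, 0.208, 0.198], [0.594, 0.306, 0.201]] angle from level 1.134706279393288
white 1434 [[0.501, 0.185, 0.032], [0.525, 0.234, 0.09], [0.547, 0.295, 0.093]]
orange 41 [[0.501, 0.191, 0.041], [0.505, 0.231, 0.044], [0.52, 0.267, 0.046]]
green 1132 [[0.451, 0.168, 0.033], [0.474, 0.206, 0.037], [0.5, 0.245, 0.04]]
wrist8.npz 225 [[0.51, 0.187, 0.046], [0.514, 0.21, 0.048], [0.547, 0.232, 0.064]] angle from level 0.5134562917277907
white 922 [[0.517, 0.181, 0.06], [0.531, 0.185, 0.088], [0.546, 0.201, 0.093]]
orange 327 [[0.5, 0.182, 0.021], [0.504, 0.212, 0.042], [0.536, 0.244, 0.058]]
green 2557 [[0.449, 0.163, 0.024], [0.474, 0.198, 0.037], [0.5, 0.237, 0.039]]
side8.npz 165 [[0.553, 0.155, 0.066], [0.585, 0.22, 0.179], [0.593, 0.303, 0.202]] angle from level 1.3021796869647215
white 86 [[0.532, 0.184, 0.086], [0.539, 0.223, 0.091], [0.545, 0.261, 0.096]]
orange 1 [[0.565, 0.303, 0.117], [0.565, 0.303, 0.117], [0.565, 0.303, 0.117]]
green 21 [[0.48, 0.165, 0.033], [0.488, 0.171, 0.037], [0.498, 0.174, 0.043]]
```

View pics/w8c.png

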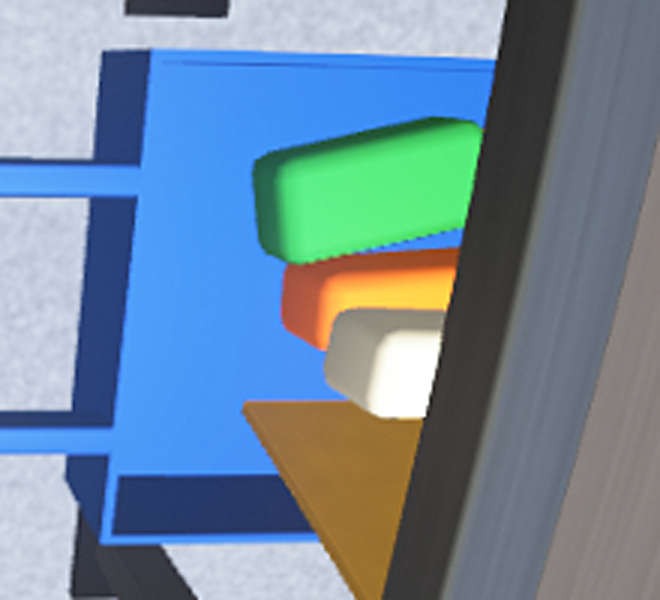

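```bash
python3 - <<'E'
from h import *
for n,rois in (("scene",{"tape":(190,235,225,270),"shampoo":(212,250,242,298),"can":(245,300,272,342),"jar":(355,265,376,295),"pump":(270,130,295,168),"green":(390,285,442,325),"black":(390,243,412,278)}),("side",{"carton":(222,248,272,290),"jar":(186,254,218,286),"can":(198,130,222,148),"shampoo":(258,125,288,175),"tape":(298,138,336,176)})):
    a=load(n+"0.npz")["pixels"].astype(int);b=load(n+"8.npz")["pixels"].astype(int)
    for k,(x0,y0,x1,y1) in rois.items():
        p=a[y0:y1,x0:x1].astype(np.float32).mean(2);q=b[y0:y1,x0:x1].astype(np.float32).mean(2)
        print(n,k,"absdiff",round(float(abs(p-q).mean()),1),"shift px",np.round(cv2.phaseCorrelate(p,q)[0],2))
E
```

```text
scene tape absdiff 0.5 shift px [ 0.03 -0.01]
scene shampoo absdiff 1.5 shift px [0.04 0.11]
scene can absdiff 0.5 shift px [0.57 0.45]
scene jar absdiff 0.5 shift px [-0.04  0.03]
scene pump absdiff 28.2 shift px [ 0.62 -0.39]
scene green absdiff 0.5 shift px [-0.01 -0.01]
scene black absdiff 0.6 shift px [ 0.   -0.04]
side carton absdiff 12.3 shift px [0.32 0.41]
side jar absdiff 29.3 shift px [-0.37  0.25]
side can absdiff 5.0 shift px [-0.02  0.14]
side shampoo absdiff 4.2 shift px [-0.01  0.04]
side tape absdiff 58.5 shift px [-2.6   1.76]
```

```bash
python3 - <<'E'
from station import ctrl
print(ctrl.hand_in(), ctrl.observe()['time'])
E
```

```text
the job is handed in; nothing more can be done
the job is handed in; nothing more can be done
```

The job is done and handed in at about 16 s of the 64 s allowed. The tray is home under the box, the floor is open, and all three bottles are in the tray.

- **Tray:** I gripped the loop handle, squared the tray to the stand and slid it in until it stopped against the post, with about 9 N of contact force. After the drop the handle bar measured (0.523, 0.014) against an expected (0.523, 0.014). Its yaw read 1.4–1.7° against the stand's 1.7°.
- **Plunger:** I pressed with the shut fingers in 1–2 mm steps. The catch came at about 12 mm and the stop at about 18 mm, where I held 26–27 N. The plunger sprang back up when I let go.
- **Floor and bottles:** The floor hangs at 1.30 rad, fully open. The meant green bottle was the smaller one in the box; I left the larger green one and the black one on the table alone.
- **White bottle:** It came to rest on top of the orange one, next to the open floor, with its top 93 mm above the table. That is above the tray's 60 mm wall, but it lies inside the tray and did not move between looks. I did not touch it.
- **Other things on the table:** The tape roll, shampoo, jar, can and the two spare bottles matched their starting pictures within about half a pixel. The arm blocked the tape and jar in the side view and changed the pump bottle's background in the scene view. So the pump bottle's and carton's positions were only seen roughly, with no sign that they moved.
- **One disagreement:** A bar reading taken while the arm was still settling was about 6 mm off; the settled reading above replaced it.

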